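# Free a jammed eyepiece from a bench focimeter

### The job

The focimeter's eyepiece has jammed and must come off for cleaning. Wind the carriage all the way to its far stop (the yellow knob drives it), so that the eyepiece comes out from under the red parking catch; then work the eyepiece out of the leaning tube by twisting it to and fro while easing it out, without yanking the sprung tube out of its holder, and stand it gently upright on its steel end in the blue-lined wooden tray. Leave everything else where it is.

Things in the scene. Friction and masses are not known exactly. Their poses are not given: they have to be found in the camera images.
- focimeter: White instrument base, 170 (x) x 270 (y) x 30 mm high, fixed; origin at the centre of its underside. At yaw 0 its x axis points away from the robot, y to the left. A grey carriage runs on it along +y, carrying at its low-y end the leaning tube with the eyepiece and, 95 mm further along y, the knob on a pedestal.
- carriage (a joint): Travel of the carriage along the focimeter's +y in m: 0 parked (always the start) to 0.045 at the far stop. Driven by the knob, 35 mm of travel per radian; it resists with about 6 N and stays where it is left.
- knob (a joint): Turn of the knob in rad, clockwise seen from above is positive: 0 at the start to 1.29 at the far stop. Upright axis that rides on the carriage, so it shifts 35 mm along the focimeter's +y per radian. Needs about 0.25 N m.
- knob_grip (a point): Point to grip the knob: on its axis, 12 mm below the top of the yellow bar, which is 149 mm above the table. The bar is 60 mm long, 14 mm thick, 34 mm high, and stands on a black disc 60 mm across whose top is 22 mm below this point. The bar (and this point's x axis) lies along the focimeter's x axis at knob 0 and turns with the knob.
- barrel (a joint): How far the aluminium tube has been dragged out of its holder against its spring, in m: 0 at rest, stop at 0.012. The spring yields 1 mm per 2.5 N after the first 6 N or so. Beyond 0.005 the tube has been yanked: that fails.
- barrel_mouth (a point): Centre of the mouth of the aluminium tube (41 mm outside diameter). Its z axis is the tube's axis, pointing outwards: it leans 0.45 rad (26 degrees) from vertical towards the focimeter's -x side, that is towards the robot. It rides on the carriage.
- eyepiece: Loose eyepiece, 73 mm long, about 0.12 kg: steel plug 32 mm diameter, 31 mm long, then a black ribbed head 44 mm diameter, 42 mm long, with an orange band low on it and glass on top. Origin at the centre of the plug's free end, z axis towards the head. At the start the plug is in the tube, origin 30 mm inside the mouth; the head's underside is 1 mm above the mouth.
- tray: Fixed square wooden tray, 130 x 130 mm outside, 6 mm walls, 28 mm high, with a blue lining. Origin at the centre of its underside. It stands to the left or to the right of the focimeter.
- tray_floor (a point): Centre of the tray's inner floor (top of the bottom), 5 mm above the table; the clear floor is 118 x 118 mm.
- lens_box: Fixed white open box, 150 x 120 x 32 mm, with trial lenses, on the other side of the focimeter; not to be used.
- sanitiser: Bystander: blue pump bottle, 60 mm diameter, 198 mm high, behind the focimeter. Origin at its underside.
- phone: Bystander: black phone lying flat, 76 x 160 x 9 mm, behind the focimeter. Origin at its underside.
- mug: Bystander: white mug, 80 mm diameter, 90 mm high, at the back left. Origin at its underside.
- spectacle_case: Bystander: green spectacle case, 60 x 160 x 40 mm, at the back right. Origin at its underside.
- pen_cup: Bystander: dark pen cup, 72 mm diameter, 95 mm high with pens to 155 mm, at the back. Origin at its underside.
- catch (a point): Inner edge of the red lip of the parking catch, on a steel post fixed to the base on the -y side of the parked eyepiece. The lip (6 mm thick) covers 8 mm of the rim of the eyepiece's top, 2 mm above it. Its top is 187 mm above the table. With the carriage at its far stop the lip stands 37 mm from the rim.
- eyepiece_head (a point): Middle of the eyepiece's black head, on its axis, 52 mm from the plug's free end. The plug is held by 25 to 40 N of friction: a straight pull only drags out the sprung tube. While it is turned (up to 0.65 N m) friction acts mostly against the turning: about 3 mm of withdrawal per rad of turning, either way, needs under 10 N. Free after 20 mm.
Things that resemble listed ones, but are neither listed nor needed, are in the scene too. There is more than one size of the eyepiece; the one meant has the size given above.

How it is judged (in metres and radians):
On the way, in this order (a step that is already met when the one before it is completed fails the run):
1. the carriage is wound out to its far stop (within 3 mm), the eyepiece still in the tube (value of joint carriage above 0.042 m and z of eyepiece in the frame of barrel_mouth below -0.015 m), for 0.2 s.
2. the eyepiece is drawn clear of the tube's mouth, held in the fingers (z of eyepiece in the frame of barrel_mouth above 0.003 m and contact force between the fingers and eyepiece above 0.5 N), for 0.1 s.
At the end, for the whole second after the job is handed in: the eyepiece stands at rest in the tray, steel end down on its floor (origin under 6 mm above the floor, within the walls), head up within 0.1 rad of upright, and the carriage is still at its far stop (within 5 mm) (x of eyepiece in the frame of tray_floor between -0.05 and 0.05 m and y of eyepiece in the frame of tray_floor between -0.05 and 0.05 m and z of eyepiece in the frame of tray_floor below 0.006 m and angle between eyepiece's own z axis and vertical below 0.1 rad and linear speed of eyepiece below 0.02 m/s and value of joint carriage above 0.04 m); the robot touches nothing.
It fails at once if the sprung tube is dragged more than 5 mm out of its holder (value of joint barrel above 0.005 m).
It fails at once if the eyepiece is dropped (falls faster than 0.7 m/s, about 25 mm, out of the fingers) (linear speed of eyepiece above 0.7 m/s and contact force between the fingers and eyepiece below 0.1 N).
It fails at once if a bystander is moved by more than 30 mm (distance of any of sanitiser, phone, mug, spectacle_case, pen_cup from where it was at the start of the episode above 0.03 m).
It also fails if it takes over 72 s, if anything falls off the work surface, if the arm or the gripper's body presses on something with over 40 N, if the wrist force passes 120 N, or if a joint passes its speed limit or range.

### The arm

A 7-joint arm with a two-finger parallel gripper is mounted at the origin on the work surface. World frame = base frame: x ahead of the robot, y to its left, z up, the work surface at z = 0. Lengths are in mm, angles in rad, forces in N, time in s.
With the tool pointing down it reaches from about 400 to 875 mm from the base axis. Payload 4.4 kg.
Tool frame: the origin (TCP) lies between the finger pads; the fingertips stand 22 mm ahead of it and the grasp point (between the pads) lies 3 mm ahead of it; z points along the fingers, y is the line along which they close (so a half turn about z gives the same grasp; the last joint's range is limited). The gripper opens to 85 mm and grips with 20 to 120 N. Pads are 22 mm wide; open, the fingers measure 114 mm over their backs; the gripper's body (76 mm by 85 mm) begins 54 mm behind the grasp point. The pads swing forward as they close: fully open they stand 13 mm farther back than shut.
Start: joints at [-1.275, 0.628, 0.038, 1.517, -0.027, 0.996, -0.02], TCP at [230.051, 607.943, 253.313] pointing down, gripper open.
Joint ranges: [-3.06, 3.06], [-0.37, 2.12], [-1.25, 1.32], [0.18, 2.47], [-1.1, 4.24], [0.23, 1.98], [-2.94, 2.94]. Speed limits (rad/s): [2.57, 2.57, 3.14, 3.14, 3.14, 3.14, 3.14].

### API

Orientations are given as [roll, pitch, yaw] about the fixed x, y, z axes, in that order (R = Rz(yaw) Ry(pitch) Rx(roll)).
In Python, from cell import ctrl gives the robot as it stands.
- The arm moves only by the tool step_arm, never from a script. Its argument "plan" is a list of rows, each an object of numbers: "dx", "dy", "dz": the shift along the tool's x, y, z scaled (see below); "ax", "ay", "az": the turn, a rotation vector about the tool's x, y, z scaled (see below); "gripper": the opening, from 0 (shut) to 1 (fully open). A call has 1 to 20 rows; each row shifts and turns the commanded pose from where the row before left it, along the tool's axes as they then stand; what a row does not reach is not made up. The controller multiplies each number of a shift by 0.3 m and each number of a turn by 90 degrees. A row lasts 1/8 s, in which the tool goes at most 62.5 mm and 10.7 degrees, less where a joint would pass 70% of its speed; a pose out of reach is approached as far as the arm can. A call with a number of a shift or a turn outside -1 to 1 is refused whole. A call with a gripper value outside its range is refused whole. The fingers move at their own pace and stop on an object; the grip force is fixed at half the most. Time passes only in rows, so rows that do not move let the fingers close. It gives the time, the measured TCP pose, the force, the opening and the grip force at its end, in the units of the state.
- ctrl.read_state(): the state, without advancing time (a new reading comes with each control period).
- ctrl.get_image(name): name is "scene" or "top" or "wrist"; returns a dict with "color" (420x560x3 uint8, red, green, blue), "range_z" (420x560 float32, mm along the optical axis (not along the pixel's ray), 0 where there is no reading), "fx", "fy", "cx", "cy" (pixels), "T" (4x4, takes a point from camera to world coordinates); the wrist camera has in their place "T_tool_cam" (4x4, takes a point from camera to tool coordinates, whose origin is the TCP and whose axes are the flange's). Camera axes: x right, y down, z forward; pixel columns grow to the right and rows downward; lengths in mm; the calibration is good to about 2 mm. A picture is of the moment at which its call begins: read the wrist's pose just before it.
- ctrl.finish_job(): hands the job in; it is judged then, once.
The state is a dict: "clock": time; "qpos": joint angles; "qd": joint speeds; "tau": joint torques, N m; "eef_pos": TCP position; "tool_rot": TCP orientation; "force": force on the tool from outside, world axes, zero at the start; "torque": the same for the moment, N m; "width": finger opening in mm; "gripper_force": force on a finger pad.
Only numpy, scipy, OpenCV 4.12 (cv2) and the standard library are available. Lean on these libraries where they do the work, as an engineer would, in place of code of your own. Each camera call takes 0.05 s, during which the arm holds its last target. There are 200 camera calls.

## Working session

There is one attempt and no reset: what is moved stays moved. The work goes in short steps, Python scripts to look and compute and a tool call to move; the robot and the scene stay as the last step left them, time stands still between calls to the robot, and variables do not carry over. Pictures are saved under pics/ and viewed, at most 10 in all, crops included, and the job is handed in when it is done.

Besides the shell and the picture viewer there is one more tool, called after ">>>" as name(argument=value, ...), one argument or row to a line, values as JSON. step_arm: Moves the arm, as the interface text tells. Shifts and turns lie within -1 to 1; 1 stands for 0.3 m of shift or 90 degrees of turn. Its arguments: {"type":"object","properties":{"plan":{"type":"array"}},"required":["plan"]}

```bash
ls; mkdir -p pics
python3 - <<'E'
from cell import ctrl
import cv2, numpy as np
s=ctrl.read_state(); print({k:np.round(v,3) for k,v in s.items()})
for n in ["scene","top"]:
    d=ctrl.get_image(n); np.savez(f"{n}.npz",**d)
    cv2.imwrite(f"pics/{n}0.png",d["color"][:,:,::-1]); print(n,d["fx"],d["cx"],d["cy"],np.round(d["T"],3).tolist())
E
```

```text
pics
{'clock': np.float64(0.0), 'qpos': array([-1.275,  0.629,  0.038,  1.518, -0.027,  0.996, -0.02 ]), 'qd': array([-0.   ,  0.   , -0.   , -0.001,  0.001,  0.   ,  0.   ]), 'tau': array([-1.0000e-03, -5.6340e+01,  1.2260e+00, -1.9345e+01,  1.1000e-02,
        1.0000e-02, -0.0000e+00]), 'eef_pos': array([229.825, 607.407, 252.409]), 'tool_rot': array([-3.14,  0.  ,  2.78]), 'force': array([ 0.486, -0.061,  0.313]), 'torque': array([-0.004, -0.02 ,  0.046]), 'gripper_force': np.float64(0.0), 'width': np.float64(85.703)}
scene 396.28316098563033 279.52188575466823 209.19318158768658 [[-0.463, 0.498, -0.733, 1422.743], [0.886, 0.274, -0.374, 422.544], [0.015, -0.823, -0.568, 750.609], [0.0, 0.0, 0.0, 1.0]]
top 458.2940664104321 279.8553543961107 208.27931745310786 [[0.015, -0.994, 0.104, 471.308], [-1.0, -0.016, -0.003, 19.395], [0.004, -0.104, -0.995, 1135.487], [0.0, 0.0, 0.0, 1.0]]
```

View pics/scene0.png

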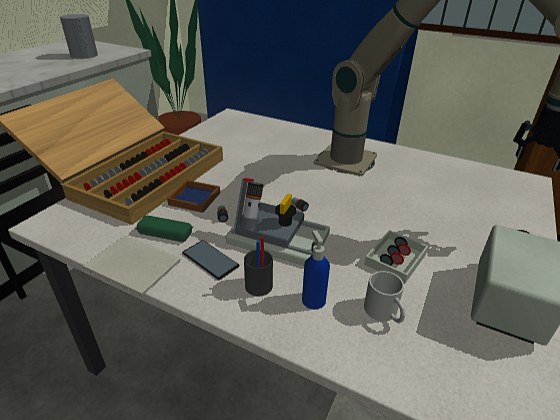

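View pics/top0.png

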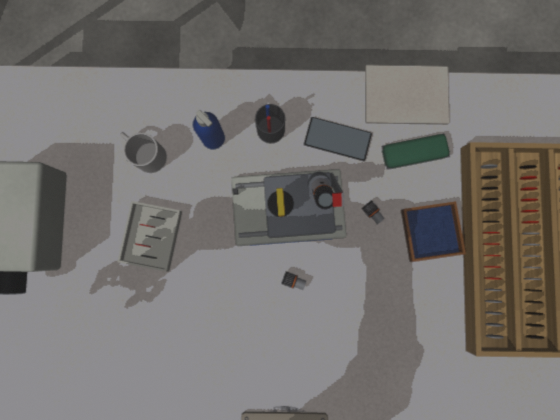

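The scene view shows the focimeter at about (280,225), with the head under the red catch at (252,188). In the top view:
- yellow knob at (281,203)
- eyepiece in the tube at (325,197), next to the red lip at (337,200)
- blue tray at (433,231)

There are three candidate eyepieces: the one in the tube at (325,197), and loose ones at (374,211) and (293,281). The one meant is in the tube under the catch. I'll confirm it in a crop and measure.

```bash
cat > h.py <<'E'
import numpy as np, cv2
def load(n): return dict(np.load(n+".npz"))
def ray(d,uv,z):
    uv=np.atleast_2d(uv).astype(float); T=d["T"]
    r=np.c_[(uv[:,0]-d["cx"])/d["fx"],(uv[:,1]-d["cy"])/d["fy"],np.ones(len(uv))]@T[:3,:3].T
    o=T[:3,3]; return o+r*((z-o[2])/r[:,2])[:,None]
def cloud(d):
    v,u=np.mgrid[:420,:560]; z=d["range_z"]
    return np.stack([(u-d["cx"])/d["fx"]*z,(v-d["cy"])/d["fy"]*z,z],-1)@d["T"][:3,:3].T+d["T"][:3,3]
def mask(d,lo,hi,roi=None):
    m=cv2.inRange(cv2.cvtColor(d["color"],cv2.COLOR_RGB2HSV),np.array(lo),np.array(hi))
    if roi:
        k=np.zeros_like(m); x0,y0,x1,y1=roi; k[y0:y1,x0:x1]=1; m=m*k
    return m
E
python3 - <<'E'
from h import *
d=load("top"); P=cloud(d)
def rect(m,z,name):
    c=max(cv2.findContours(m,0,2)[0],key=cv2.contourArea)[:,0]
    w=ray(d,c,z)[:,:2].astype(np.float32); r=cv2.minAreaRect(w); print(name,np.round(r[0],1),np.round(r[1],1),round(r[2],1), cv2.contourArea(c))
rect(mask(d,(20,120,100),(35,255,255),(250,170,310,240)),149,"knob")
rect(mask(d,(0,150,90),(6,255,255),(320,180,350,220)),187,"catch")
rect(mask(d,(105,100,30),(125,255,255),(395,190,475,270)),5,"tray blue")
# base by height
z=P[...,2]; 
m=((z>22)&(z<38)).astype(np.uint8)*255; m[:,:225]=0;m[:,355:]=0;m[:160]=0;m[255:]=0
m2=((z>22)).astype(np.uint8)*255; m2[:,:225]=0;m2[:,355:]=0;m2[:160]=0;m2[255:]=0
rect(m,30,"base"); 
for a in [(325,197),(325,200),(322,195),(281,203),(337,200),(433,231)]: print(a,np.round(P[a[1],a[0]],1))
v,u=np.nonzero((z>155)&(z<184)); k=(u>300)&(u<350)&(v>170)&(v<220); print(k.sum(),np.round(P[v[k],u[k]].mean(0),1),u[k].min(),u[k].max(),v[k].min(),v[k].max())
a=cv2.resize(d["color"][150:260,225:355],None,fx=3,fy=3); s=load("scene")["color"][165:260,205:335]
a=np.vstack([a,cv2.resize(s,(390,270))]); cv2.imwrite("pics/crop.png",a[:,:,::-1])
E
```

```text
knob [589.2  16.6] [58.9 13. ] 0.9 133.0
catch [ 591.7 -100.2] [25.2 16.8] 0.9 83.0
tray blue [ 540.4 -364.4] [109.3 101. ] 9.0 1564.0
base [590.   -2.9] [170.1 268.6] 5.2 2877.0
(325, 197) [596.9 -78.2 176.4]
(325, 200) [591.1 -78.6 172. ]
(322, 195) [600.6 -71.5 179.7]
(281, 203) [585.9  14.3 148.3]
(337, 200) [ 590.1 -102.6  183.2]
(433, 231) [ 538.8 -362.7    5.9]
505 [595.2 -83.9 173.8] 314 343 186 209
```

View pics/crop.png

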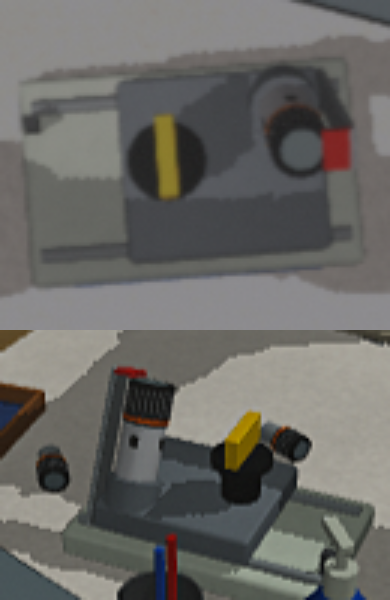

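The crop shows the head in the tube under the red lip, with the orange band low on it and a size matching the one given. The loose ones lie on the table, so they're decoys. The base yaw is about +5°, the knob sits at about (588,15.5) and the tray at about (540,-364). I'm moving over the knob.

>>> step_arm(
  plan=[
    {"dx": -0.139,"dy": -0.11,"gripper": 0.5},
    {"dx": -0.139,"dy": -0.11,"gripper": 0.5},
    {"dx": -0.139,"dy": -0.11,"gripper": 0.5},
    {"dx": -0.139,"dy": -0.11,"gripper": 0.5},
    {"dx": -0.139,"dy": -0.11,"gripper": 0.5},
    {"dx": -0.139,"dy": -0.11,"gripper": 0.5},
    {"dx": -0.139,"dy": -0.11,"gripper": 0.5},
    {"dx": -0.139,"dy": -0.11,"gripper": 0.5},
    {"dx": -0.139,"dy": -0.11,"gripper": 0.5},
    {"dx": -0.139,"dy": -0.11,"gripper": 0.5},
    {"dx": -0.139,"dy": -0.11,"gripper": 0.5},
    {"dx": -0.139,"dy": -0.11,"gripper": 0.5},
    {"dx": -0.139,"dy": -0.11,"gripper": 0.5},
    {"az": -0.096,"gripper": 0.5},
    {"az": -0.096,"gripper": 0.5},
    {"az": -0.096,"gripper": 0.5},
    {"gripper": 0.5},
    {"gripper": 0.5},
  ],
)

```text
invalid input
```

```bash
cat >> h.py <<'E'
from scipy.spatial.transform import Rotation as Ro
def wrist(name):
    from cell import ctrl
    s=ctrl.read_state(); d=ctrl.get_image("wrist")
    M=np.eye(4); M[:3,:3]=Ro.from_euler("xyz",s["tool_rot"]).as_matrix(); M[:3,3]=s["eef_pos"]
    d["T"]=M@d["T_tool_cam"]; np.savez(name+".npz",**d); cv2.imwrite(f"pics/{name}.png",d["color"][:,:,::-1]); return s,d
def shift(s,target):
    R=Ro.from_euler("xyz",s["tool_rot"]).as_matrix()
    return np.round(R.T@(np.array(target)-s["eef_pos"])/300,4)
E
python3 - <<'E'
from h import *
s,d=wrist("w1"); print({k:np.round(s[k],3) for k in ("clock","eef_pos","tool_rot","qpos","width")}); print(np.round(d["T_tool_cam"],3).tolist())
E
```

```text
{'clock': np.float64(0.1), 'eef_pos': array([229.842, 607.449, 252.496]), 'tool_rot': array([-3.14,  0.  ,  2.78]), 'qpos': array([-1.275,  0.629,  0.038,  1.518, -0.027,  0.996, -0.02 ]), 'width': np.float64(85.185)}
[[-0.001, -0.966, -0.259, 66.096], [1.0, -0.001, -0.0, 0.28], [-0.0, -0.259, 0.966, -119.915], [0.0, 0.0, 0.0, 1.0]]
```

View pics/w1.png

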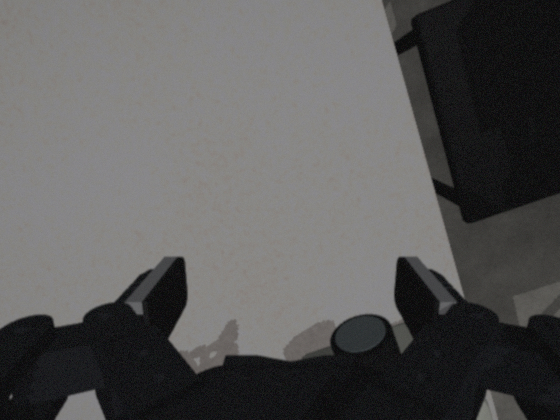

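The move was refused and the view shows only bare table at the start pose. Each row probably needs every key.

>>> step_arm(
  plan=[
    {"dx": -0.139,"dy": -0.11,"dz": 0,"ax": 0,"ay": 0,"az": 0,"gripper": 0.5},
    {"dx": -0.139,"dy": -0.11,"dz": 0,"ax": 0,"ay": 0,"az": 0,"gripper": 0.5},
    {"dx": -0.139,"dy": -0.11,"dz": 0,"ax": 0,"ay": 0,"az": 0,"gripper": 0.5},
    {"dx": -0.139,"dy": -0.11,"dz": 0,"ax": 0,"ay": 0,"az": 0,"gripper": 0.5},
    {"dx": -0.139,"dy": -0.11,"dz": 0,"ax": 0,"ay": 0,"az": 0,"gripper": 0.5},
    {"dx": -0.139,"dy": -0.11,"dz": 0,"ax": 0,"ay": 0,"az": 0,"gripper": 0.5},
    {"dx": -0.139,"dy": -0.11,"dz": 0,"ax": 0,"ay": 0,"az": 0,"gripper": 0.5},
    {"dx": -0.139,"dy": -0.11,"dz": 0,"ax": 0,"ay": 0,"az": 0,"gripper": 0.5},
    {"dx": -0.139,"dy": -0.11,"dz": 0,"ax": 0,"ay": 0,"az": 0,"gripper": 0.5},
    {"dx": -0.139,"dy": -0.11,"dz": 0,"ax": 0,"ay": 0,"az": 0,"gripper": 0.5},
    {"dx": -0.139,"dy": -0.11,"dz": 0,"ax": 0,"ay": 0,"az": 0,"gripper": 0.5},
    {"dx": -0.139,"dy": -0.11,"dz": 0,"ax": 0,"ay": 0,"az": 0,"gripper": 0.5},
    {"dx": -0.139,"dy": -0.11,"dz": 0,"ax": 0,"ay": 0,"az": 0,"gripper": 0.5},
    {"dx": 0,"dy": 0,"dz": 0,"ax": 0,"ay": 0,"az": -0.096,"gripper": 0.5},
    {"dx": 0,"dy": 0,"dz": 0,"ax": 0,"ay": 0,"az": -0.096,"gripper": 0.5},
    {"dx": 0,"dy": 0,"dz": 0,"ax": 0,"ay": 0,"az": -0.096,"gripper": 0.5},
    {"dx": 0,"dy": 0,"dz": 0,"ax": 0,"ay": 0,"az": 0,"gripper": 0.5},
    {"dx": 0,"dy": 0,"dz": 0,"ax": 0,"ay": 0,"az": 0,"gripper": 0.5},
  ],
)

```text
clock: 2.4
eef_pos: [585.1, 14.7, 253.2]
tool_rot: [-3.142, -0.0, -3.054]
force: [-0.5, -0.0, -0.7]
width: 42.6
gripper_force: 0.0
```

Run:
```python
from h import *
s,d=wrist("w2"); P=cloud(d)
m=mask(d,(20,120,60),(35,255,255)); v,u=np.nonzero(m); p=P[v,u]; k=(p[:,2]>143)&(p[:,2]<154)
print(k.sum(),np.round(np.median(p[:,2]),1))
r=cv2.minAreaRect(p[k][:,:2].astype(np.float32)); print("bar top",np.round(r[0],1),np.round(r[1],1),r[2])
print(np.round(s["eef_pos"],1),np.round(s["tool_rot"],3),shift(s,[r[0][0],r[0][1],140]))
```

```text
1720 148.0
bar top [588.1  18. ] [59.8 13.8] 5.425114631652832
[585.1  14.7 253.2] [-3.142 -0.    -3.054] [-0.0111  0.0098  0.3772]
```

View pics/w2.png

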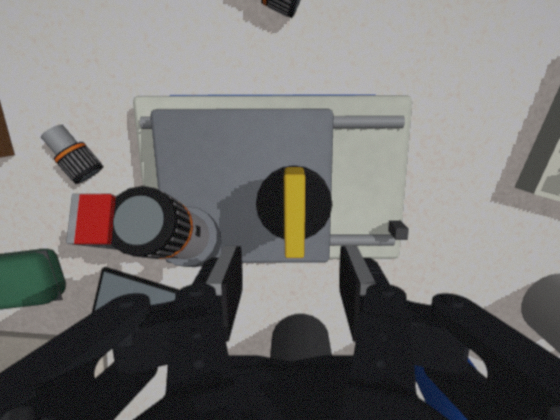

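The knob bar is at pixel (294,212): centre (588,18), 60×14 mm and z 148, all as given. The head is at (150,220) beside the red lip at (95,220). I'm descending and gripping.

>>> step_arm(
  plan=[
    {"dx": -0.011,"dy": 0.009,"dz": 0.05,"ax": 0,"ay": 0,"az": -0.005,"gripper": 0.5},
    {"dx": 0,"dy": 0,"dz": 0.1,"ax": 0,"ay": 0,"az": 0,"gripper": 0.5},
    {"dx": 0,"dy": 0,"dz": 0.1,"ax": 0,"ay": 0,"az": 0,"gripper": 0.5},
    {"dx": 0,"dy": 0,"dz": 0.08,"ax": 0,"ay": 0,"az": 0,"gripper": 0.5},
    {"dx": 0,"dy": 0,"dz": 0.04,"ax": 0,"ay": 0,"az": 0,"gripper": 0.5},
    {"dx": 0,"dy": 0,"dz": 0,"ax": 0,"ay": 0,"az": 0,"gripper": 0.5},
    {"dx": 0,"dy": 0,"dz": 0,"ax": 0,"ay": 0,"az": 0,"gripper": 0},
    {"dx": 0,"dy": 0,"dz": 0,"ax": 0,"ay": 0,"az": 0,"gripper": 0},
    {"dx": 0,"dy": 0,"dz": 0,"ax": 0,"ay": 0,"az": 0,"gripper": 0},
    {"dx": 0,"dy": 0,"dz": 0,"ax": 0,"ay": 0,"az": 0,"gripper": 0},
  ],
)

```text
clock: 3.7
eef_pos: [589.0, 17.7, 143.4]
tool_rot: [-3.142, 0.002, -3.044]
force: [-0.6, -1.9, 5.7]
width: 13.2
gripper_force: 60.3
```

>>> step_arm(
  plan=[
    {"dx": 0,"dy": 0.0119,"dz": 0,"ax": 0,"ay": 0,"az": 0.065,"gripper": 0},
    {"dx": 0.0012,"dy": 0.0118,"dz": 0,"ax": 0,"ay": 0,"az": 0.065,"gripper": 0},
    {"dx": 0.0024,"dy": 0.0117,"dz": 0,"ax": 0,"ay": 0,"az": 0.065,"gripper": 0},
    {"dx": 0.0036,"dy": 0.0113,"dz": 0,"ax": 0,"ay": 0,"az": 0.065,"gripper": 0},
    {"dx": 0.0047,"dy": 0.0109,"dz": 0,"ax": 0,"ay": 0,"az": 0.065,"gripper": 0},
    {"dx": 0.0058,"dy": 0.0104,"dz": 0,"ax": 0,"ay": 0,"az": 0.065,"gripper": 0},
  ],
)

```text
clock: 4.45
eef_pos: [587.1, 38.8, 143.4]
tool_rot: [3.141, 0.002, 2.625]
force: [0.0, -1.2, 5.2]
width: 13.3
gripper_force: 60.2
```

>>> step_arm(
  plan=[
    {"dx": 0.0068,"dy": 0.0097,"dz": 0,"ax": 0,"ay": 0,"az": 0.065,"gripper": 0},
    {"dx": 0.0078,"dy": 0.009,"dz": 0,"ax": 0,"ay": 0,"az": 0.065,"gripper": 0},
    {"dx": 0.0087,"dy": 0.0081,"dz": 0,"ax": 0,"ay": 0,"az": 0.065,"gripper": 0},
    {"dx": 0.0095,"dy": 0.0072,"dz": 0,"ax": 0,"ay": 0,"az": 0.065,"gripper": 0},
    {"dx": 0.0101,"dy": 0.0062,"dz": 0,"ax": 0,"ay": 0,"az": 0.065,"gripper": 0},
    {"dx": 0.0107,"dy": 0.0051,"dz": 0,"ax": 0,"ay": 0,"az": 0.065,"gripper": 0},
    {"dx": 0.0071,"dy": 0.0025,"dz": 0,"ax": 0,"ay": 0,"az": 0.05,"gripper": 0},
    {"dx": 0,"dy": 0,"dz": 0,"ax": 0,"ay": 0,"az": 0.012,"gripper": 0},
    {"dx": 0,"dy": 0,"dz": 0,"ax": 0,"ay": 0,"az": 0,"gripper": 0},
    {"dx": 0,"dy": 0,"dz": 0,"ax": 0,"ay": 0,"az": 0,"gripper": 0},
  ],
)

```text
clock: 5.7
eef_pos: [584.9, 62.4, 143.4]
tool_rot: [3.14, 0.002, 1.923]
force: [0.3, -1.3, 5.9]
width: 13.2
gripper_force: 63.0
```

Run:
```python
from cell import ctrl
s=ctrl.read_state(); print(s["torque"],s["tool_rot"],s["qpos"])
```

```text
[-0.37387994  0.01709271  1.23281628] [3.13956541e+00 2.06027210e-03 1.92293527e+00] [-0.36386616  0.70378211  0.33444701  1.80415292 -0.33878806  0.6876337
  0.5125765 ]
```

Knob turned 75.4° and shifted 44.7 mm, and torque has risen, so it is against the stop. Releasing, lifting, turning, and moving over the eyepiece.

>>> step_arm(
  plan=[
    {"dx": 0,"dy": 0,"dz": 0,"ax": 0,"ay": 0,"az": -0.012,"gripper": 0.5},
    {"dx": 0,"dy": 0,"dz": 0,"ax": 0,"ay": 0,"az": 0,"gripper": 0.5},
    {"dx": 0,"dy": 0,"dz": 0,"ax": 0,"ay": 0,"az": 0,"gripper": 0.5},
    {"dx": 0,"dy": 0,"dz": -0.1,"ax": 0,"ay": 0,"az": 0,"gripper": 0.5},
    {"dx": 0,"dy": 0,"dz": -0.15,"ax": 0,"ay": 0,"az": 0,"gripper": 0.5},
    {"dx": 0,"dy": 0,"dz": -0.15,"ax": 0,"ay": 0,"az": 0,"gripper": 0.75},
    {"dx": 0,"dy": 0,"dz": -0.1,"ax": 0,"ay": 0,"az": 0.085,"gripper": 0.75},
    {"dx": 0,"dy": 0,"dz": 0,"ax": 0,"ay": 0,"az": 0.085,"gripper": 0.75},
    {"dx": -0.107,"dy": -0.019,"dz": 0,"ax": 0,"ay": 0,"az": 0,"gripper": 0.75},
    {"dx": -0.107,"dy": -0.019,"dz": 0,"ax": 0,"ay": 0,"az": 0,"gripper": 0.75},
    {"dx": -0.107,"dy": -0.019,"dz": 0,"ax": 0,"ay": 0,"az": 0,"gripper": 0.75},
    {"dx": 0,"dy": 0,"dz": 0,"ax": 0,"ay": 0,"az": 0,"gripper": 0.75},
    {"dx": 0,"dy": 0,"dz": 0,"ax": 0,"ay": 0,"az": 0,"gripper": 0.75},
  ],
)

```text
clock: 7.32
eef_pos: [576.3, -33.9, 292.1]
tool_rot: [-3.141, -0.001, 1.67]
force: [0.2, -0.2, 0.4]
width: 64.4
gripper_force: 0.0
```

Run:
```python
from h import *
s,d=wrist("w3"); P=cloud(d)
print(np.round(s["eef_pos"],1),np.round(s["tool_rot"],3),np.round(s["qpos"],2))
m=mask(d,(20,120,60),(35,255,255)); v,u=np.nonzero(m); p=P[v,u]; k=(p[:,2]>143)&(p[:,2]<154)
if k.sum(): print("bar",cv2.minAreaRect(p[k][:,:2].astype(np.float32)))
m=mask(d,(0,150,60),(6,255,255)); v,u=np.nonzero(m); p=P[v,u]; k=(p[:,2]>178)&(p[:,2]<194); print("lip",k.sum(),np.round(p[k].min(0),1),np.round(p[k].max(0),1))
```

```text
[576.3 -33.9 292.1] [-3.141e+00 -1.000e-03  1.670e+00] [-0.31  0.52  0.5   1.69 -0.29  1.01  0.39]
bar ((584.5852661132812, 62.76293182373047), (14.15735912322998, 59.29364013671875), 21.4541015625)
lip 501 [ 585.  -109.9  178. ] [605.4 -89.6 186. ]
```

View pics/w3.png

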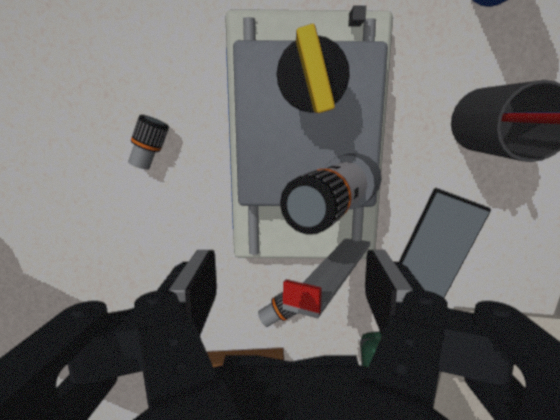

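The knob bar has moved 45 mm, so the carriage is at its far stop. The head is at (316,200), clear of the red lip at (303,297), and its glass is centred near (307,206). Measuring the head's axis and top.

Run:
```python
from h import *
from scipy.optimize import least_squares
d=load("w3"); P=cloud(d)
yaw=np.radians(5.5); fx=np.array([np.cos(yaw),np.sin(yaw),0]); fy=np.array([-np.sin(yaw),np.cos(yaw),0]); z=np.array([0,0,1.])
a=-np.sin(.45)*fx+np.cos(.45)*z; e=np.cos(.45)*fx+np.sin(.45)*z
roi=P[160:245,270:365].reshape(-1,3); q=roi[roi[:,2]>135]
h=q@a; hist,ed=np.histogram(h,bins=np.arange(h.min(),h.max()+2,2)); i=hist.argmax(); top=np.median(h[abs(h-ed[i]-1)<3]); print("top level",top,hist.max(),h.max())
t=q[abs(h-top)<3]; c,A=cv2.minAreaRect(np.c_[t@e,t@fy].astype(np.float32))[:2]; print("disc size",A)
C=a*top+e*c[0]+fy*c[1]; print("top centre",np.round(C,1))
# plane normal
n=np.linalg.svd(t-t.mean(0))[2][2]; print("normal",np.round(n*np.sign(n[2]),3),"a",np.round(a,3))
# cylinder check on the side points
sd=q[(h<top-6)&(h>top-38)]; 
f=lambda p: np.hypot(sd@e-p[0],sd@fy-p[1])-22
r=least_squares(f,[c[0],c[1]],loss="soft_l1"); print("side fit",np.round(r.x-c,1),np.sqrt((r.fun**2).mean()),len(sd))
```

```text
top level -98.17075300406383 1666 123.2582570482966
disc size (43.33232498168945, 43.088348388671875)
top centre [586.9 -31.9 171.7]
normal [-0.428 -0.033  0.903] a [-0.433 -0.042  0.9  ]
side fit [-0.3 -0.2] 0.37347041303188827 850
```

Top centre is (586.9,-31.9,171.7), diameter 43 mm and the normal agrees with the 0.45 rad lean, so it's the right size. Going to standoff and tilting.

>>> step_arm(
  plan=[
    {"dx": 0.003,"dy": -0.08,"dz": 0,"ax": 0,"ay": 0,"az": 0,"gripper": 0.75},
    {"dx": 0,"dy": 0,"dz": 0.05,"ax": -0.0955,"ay": 0,"az": 0,"gripper": 0.75},
    {"dx": 0,"dy": 0,"dz": 0,"ax": -0.0955,"ay": 0,"az": 0,"gripper": 0.75},
    {"dx": 0,"dy": 0,"dz": 0,"ax": -0.0955,"ay": 0,"az": 0,"gripper": 0.75},
    {"dx": 0,"dy": 0,"dz": 0,"ax": 0,"ay": 0,"az": 0,"gripper": 0.75},
    {"dx": 0,"dy": 0,"dz": 0,"ax": 0,"ay": 0,"az": 0,"gripper": 0.75},
  ],
)

```text
clock: 8.12
eef_pos: [553.8, -35.9, 278.1]
tool_rot: [2.691, -0.0, 1.67]
force: [0.0, -0.1, 0.5]
width: 63.5
gripper_force: 0.0
```

Run:
```python
from h import *
from cell import ctrl
s=ctrl.read_state(); R=Ro.from_euler("xyz",s["tool_rot"]).as_matrix()
yaw=np.radians(5.5);a=np.array([-np.sin(.45)*np.cos(yaw),-np.sin(.45)*np.sin(yaw),np.cos(.45)]); C=np.array([586.9,-31.9,171.7])
print(np.round(s["eef_pos"],1),np.round(s["qpos"],2),"axis in tool",np.round(R.T@-a,3)); print("to C+15a",shift(s,C+15*a),"to C-14a",shift(s,C-14*a))
```

```text
[553.8 -35.9 278.1] [-0.14  0.32  0.25  2.15 -0.59  0.28  0.71] axis in tool [-0.002 -0.     1.   ]
to C+15a [ 0.0023 -0.0545  0.3176] to C-14a [ 0.0021 -0.0545  0.4142]
```

>>> step_arm(
  plan=[
    {"dx": 0.002,"dy": -0.0545,"dz": 0,"ax": 0,"ay": 0,"az": 0,"gripper": 0.8},
    {"dx": 0,"dy": 0,"dz": 0.08,"ax": 0,"ay": 0,"az": 0,"gripper": 0.8},
    {"dx": 0,"dy": 0,"dz": 0.1,"ax": 0,"ay": 0,"az": 0,"gripper": 0.8},
    {"dx": 0,"dy": 0,"dz": 0.08,"ax": 0,"ay": 0,"az": 0,"gripper": 0.8},
    {"dx": 0,"dy": 0,"dz": 0,"ax": 0,"ay": 0,"az": 0,"gripper": 0.8},
    {"dx": 0,"dy": 0,"dz": 0,"ax": 0,"ay": 0,"az": 0,"gripper": 0.8},
  ],
)

```text
clock: 8.88
eef_pos: [576.8, -34.7, 213.1]
tool_rot: [2.711, -0.004, 1.672]
force: [0.5, -0.3, 0.1]
width: 68.5
gripper_force: 0.0
```

```bash
cat > c.py <<'E'
from h import *
from cell import ctrl
s=ctrl.read_state(); R=Ro.from_euler("xyz",s["tool_rot"]).as_matrix()
yaw=np.radians(5.5);a=np.array([-np.sin(.45)*np.cos(yaw),-np.sin(.45)*np.sin(yaw),np.cos(.45)]); C=np.array([586.9,-31.9,171.7])
print(round(s["clock"],2),np.round(s["eef_pos"],1),np.round(s["qpos"],2),"axis in tool",np.round(R.T@-a,3)); print("to C-14a",shift(s,C-14*a),"force tool",np.round(R.T@s["force"],1),"torque tool",np.round(R.T@s["torque"],2), s["width"],s["gripper_force"])
E
python3 c.py
```

```text
8.88 [576.8 -34.7 213.1] [-0.16  0.47  0.29  2.15 -1.1   0.23  1.22] axis in tool [-0.006  0.02   1.   ]
to C-14a [ 0.0051 -0.0254  0.1864] force tool [-0.3  0.4  0.1] torque tool [ 0.44 -0.01 -0.01] 68.51624762952048 0.0
```

The last move ran q5 and q6 to their limits, so a fully leaned tool does not fit. I'll back off and grip with the fingers closing along the focimeter's y, the tool leaning only 0.2 rad. That leaves a tilt of 0.25 rad about the closing axis, and I can still twist about the tube's axis, which is fixed in the tool frame.

>>> step_arm(
  plan=[
    {"dx": 0,"dy": 0,"dz": -0.1,"ax": 0,"ay": 0,"az": 0,"gripper": 0.8},
    {"dx": 0,"dy": 0,"dz": -0.12,"ax": 0,"ay": 0,"az": 0,"gripper": 0.8},
    {"dx": 0,"dy": 0,"dz": 0,"ax": 0.0955,"ay": 0,"az": 0,"gripper": 0.8},
    {"dx": 0,"dy": 0,"dz": 0,"ax": 0.0955,"ay": 0,"az": 0,"gripper": 0.8},
    {"dx": 0,"dy": 0,"dz": 0,"ax": 0.0825,"ay": 0,"az": 0,"gripper": 0.8},
    {"dx": 0,"dy": 0,"dz": 0,"ax": 0,"ay": 0,"az": 0.111,"gripper": 0.8},
    {"dx": 0,"dy": 0,"dz": 0,"ax": 0,"ay": 0,"az": 0.111,"gripper": 0.8},
    {"dx": 0,"dy": 0,"dz": 0,"ax": 0,"ay": 0,"az": 0.111,"gripper": 0.8},
    {"dx": 0,"dy": 0,"dz": 0,"ax": 0,"ay": 0,"az": 0.111,"gripper": 0.8},
    {"dx": 0,"dy": 0,"dz": 0,"ax": 0,"ay": 0,"az": 0.111,"gripper": 0.8},
    {"dx": 0,"dy": 0,"dz": 0,"ax": 0,"ay": 0,"az": 0.111,"gripper": 0.8},
    {"dx": 0,"dy": 0,"dz": 0,"ax": 0,"ay": 0,"az": 0.111,"gripper": 0.8},
    {"dx": 0,"dy": 0,"dz": 0,"ax": 0,"ay": 0,"az": 0.111,"gripper": 0.8},
    {"dx": 0,"dy": 0,"dz": 0,"ax": 0,"ay": 0,"az": 0.111,"gripper": 0.8},
    {"dx": 0,"dy": 0,"dz": 0,"ax": 0,"ay": 0.0637,"az": 0,"gripper": 0.8},
    {"dx": 0,"dy": 0,"dz": 0,"ax": 0,"ay": 0.0637,"az": 0,"gripper": 0.8},
    {"dx": 0,"dy": 0,"dz": 0,"ax": 0,"ay": 0,"az": 0,"gripper": 0.8},
  ],
)

```text
clock: 11.0
eef_pos: [547.2, -37.7, 273.5]
tool_rot: [-3.134, -0.2, 0.099]
force: [0.1, 0.2, -1.1]
width: 68.5
gripper_force: 0.0
```

```bash
sed -i 's/C-14\*a/C-17*a-3*R[:,2]/;s/to C-14a/to grip/' c.py; python3 c.py
```

```text
11.0 [547.2 -37.7 273.5] [-0.71  0.67  1.23  1.97 -0.94  0.95 -0.5 ] axis in tool [0.247 0.009 0.969]
to grip [ 0.0774 -0.0029  0.404 ] force tool [-0.1 -0.2  1.1] torque tool [ 0.   -0.2  -0.03] 68.50482473501079 0.0
```

The null space drifts with yaw: q3 and q5 are near their limits on this side. Turning the other way round (half a turn, the same grasp) should bring them back.

>>> step_arm(
  plan=[
    {"dx": 0,"dy": 0,"dz": 0,"ax": 0,"ay": -0.0637,"az": 0,"gripper": 0.8},
    {"dx": 0,"dy": 0,"dz": 0,"ax": 0,"ay": -0.0637,"az": 0,"gripper": 0.8},
    {"dx": 0,"dy": 0,"dz": 0,"ax": 0,"ay": 0,"az": -0.111,"gripper": 0.8},
    {"dx": 0,"dy": 0,"dz": 0,"ax": 0,"ay": 0,"az": -0.111,"gripper": 0.8},
    {"dx": 0,"dy": 0,"dz": 0,"ax": 0,"ay": 0,"az": -0.111,"gripper": 0.8},
    {"dx": 0,"dy": 0,"dz": 0,"ax": 0,"ay": 0,"az": -0.111,"gripper": 0.8},
    {"dx": 0,"dy": 0,"dz": 0,"ax": 0,"ay": 0,"az": -0.111,"gripper": 0.8},
    {"dx": 0,"dy": 0,"dz": 0,"ax": 0,"ay": 0,"az": -0.111,"gripper": 0.8},
    {"dx": 0,"dy": 0,"dz": 0,"ax": 0,"ay": 0,"az": -0.111,"gripper": 0.8},
    {"dx": 0,"dy": 0,"dz": 0,"ax": 0,"ay": 0,"az": -0.111,"gripper": 0.8},
    {"dx": 0,"dy": 0,"dz": 0,"ax": 0,"ay": 0,"az": -0.111,"gripper": 0.8},
    {"dx": 0,"dy": 0,"dz": 0,"ax": 0,"ay": 0,"az": -0.111,"gripper": 0.8},
    {"dx": 0,"dy": 0,"dz": 0,"ax": 0,"ay": 0,"az": -0.111,"gripper": 0.8},
    {"dx": 0,"dy": 0,"dz": 0,"ax": 0,"ay": 0,"az": -0.111,"gripper": 0.8},
    {"dx": 0,"dy": 0,"dz": 0,"ax": 0,"ay": 0,"az": -0.111,"gripper": 0.8},
    {"dx": 0,"dy": 0,"dz": 0,"ax": 0,"ay": 0,"az": -0.111,"gripper": 0.8},
    {"dx": 0,"dy": 0,"dz": 0,"ax": 0,"ay": 0,"az": -0.111,"gripper": 0.8},
    {"dx": 0,"dy": 0,"dz": 0,"ax": 0,"ay": 0,"az": -0.111,"gripper": 0.8},
    {"dx": 0,"dy": 0,"dz": 0,"ax": 0,"ay": 0,"az": -0.111,"gripper": 0.8},
    {"dx": 0,"dy": 0,"dz": 0,"ax": 0,"ay": 0,"az": -0.111,"gripper": 0.8},
  ],
)

```text
clock: 13.5
eef_pos: [549.6, -38.6, 273.3]
tool_rot: [3.139, -0.001, -3.038]
force: [0.4, -0.3, 0.1]
width: 68.4
gripper_force: 0.0
```

```bash
python3 c.py
```

```text
13.5 [549.6 -38.6 273.3] [-0.21  0.48  0.34  1.78 -0.2   0.92  1.9 ] axis in tool [-0.435 -0.006  0.9  ]
to grip [-0.1509  0.0082  0.3796] force tool [-0.3 -0.4 -0.1] torque tool [-0.01  0.    0.01] 68.3714967883948 0.0
```

>>> step_arm(
  plan=[
    {"dx": -0.05,"dy": 0.004,"dz": 0,"ax": 0,"ay": -0.0637,"az": 0,"gripper": 0.8},
    {"dx": 0,"dy": 0,"dz": 0,"ax": 0,"ay": -0.0637,"az": 0,"gripper": 0.8},
    {"dx": 0,"dy": 0,"dz": 0,"ax": 0,"ay": 0,"az": 0,"gripper": 0.8},
    {"dx": 0,"dy": 0,"dz": 0,"ax": 0,"ay": 0,"az": 0,"gripper": 0.8},
  ],
)

```text
clock: 14.0
eef_pos: [564.6, -35.6, 273.2]
tool_rot: [3.138, 0.2, -3.044]
force: [0.1, -0.3, 0.5]
width: 68.3
gripper_force: 0.0
```

```bash
python3 c.py
```

```text
14.0 [564.6 -35.6 273.2] [-0.19  0.41  0.31  1.91 -0.27  0.65  1.95] axis in tool [-0.248 -0.005  0.969]
to grip [-0.0205  0.0033  0.3915] force tool [-0.1 -0.3 -0.5] torque tool [-0.02  0.2  -0.01] 68.32456179441652 0.0
```

>>> step_arm(
  plan=[
    {"dx": -0.0205,"dy": 0.0033,"dz": 0,"ax": 0,"ay": 0,"az": 0,"gripper": 0.68},
    {"dx": 0,"dy": 0,"dz": 0.07,"ax": 0,"ay": 0,"az": 0,"gripper": 0.68},
    {"dx": 0,"dy": 0,"dz": 0.08,"ax": 0,"ay": 0,"az": 0,"gripper": 0.68},
    {"dx": 0,"dy": 0,"dz": 0.08,"ax": 0,"ay": 0,"az": 0,"gripper": 0.68},
    {"dx": 0,"dy": 0,"dz": 0.05,"ax": 0,"ay": 0,"az": 0,"gripper": 0.68},
    {"dx": 0,"dy": 0,"dz": 0.05,"ax": 0,"ay": 0,"az": 0,"gripper": 0.68},
    {"dx": 0,"dy": 0,"dz": 0.04,"ax": 0,"ay": 0,"az": 0,"gripper": 0.68},
    {"dx": 0,"dy": 0,"dz": 0.02,"ax": 0,"ay": 0,"az": 0,"gripper": 0.68},
    {"dx": 0,"dy": 0,"dz": 0,"ax": 0,"ay": 0,"az": 0,"gripper": 0.68},
  ],
)

```text
clock: 15.12
eef_pos: [592.5, -31.1, 159.0]
tool_rot: [3.137, 0.2, -3.044]
force: [0.1, -0.2, -0.3]
width: 57.9
gripper_force: 0.0
```

```bash
python3 c.py; python3 -c "
from h import *
wrist('w4')"
```

```text
15.12 [592.5 -31.1 159. ] [-0.11  0.61  0.2   1.95 -0.37  0.41  2.03] axis in tool [-0.248 -0.005  0.969]
to grip [-0.004  -0.0008 -0.0003] force tool [-0.  -0.2  0.3] torque tool [0.06 0.21 0.01] 57.9021188349683 0.0
```

View pics/w4.png

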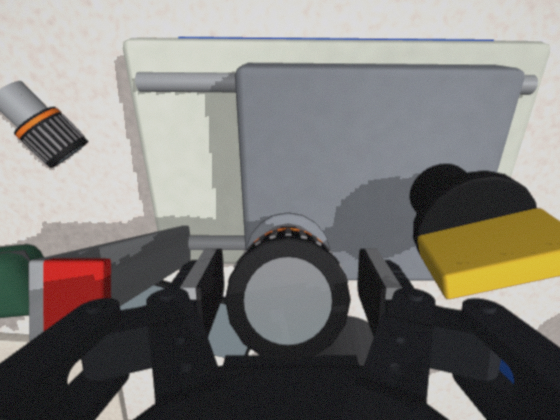

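The head at (288,300) is centred between the open fingers, with the lip at (70,300) and the knob at (495,250) both clear. Closing and starting the twist.

>>> step_arm(
  plan=[
    {"dx": -0.004,"dy": -0.001,"dz": 0,"ax": -0.003,"ay": 0,"az": 0,"gripper": 0.68},
    {"dx": 0,"dy": 0,"dz": 0,"ax": 0,"ay": 0,"az": 0,"gripper": 0},
    {"dx": 0,"dy": 0,"dz": 0,"ax": 0,"ay": 0,"az": 0,"gripper": 0},
    {"dx": 0,"dy": 0,"dz": 0,"ax": 0,"ay": 0,"az": 0,"gripper": 0},
    {"dx": 0,"dy": 0,"dz": 0,"ax": 0,"ay": 0,"az": 0,"gripper": 0},
  ],
)

```text
clock: 15.8
eef_pos: [594.2, -32.1, 160.4]
tool_rot: [3.133, 0.202, -3.044]
force: [-1.9, -2.2, 5.3]
width: 42.6
gripper_force: 60.1
```

```bash
python3 c.py
```

```text
15.8 [594.2 -32.1 160.4] [-0.11  0.61  0.19  1.95 -0.37  0.42  2.04] axis in tool [-0.246 -0.008  0.969]
to grip [0.0023 0.0028 0.0031] force tool [ 1.  -2.  -5.6] torque tool [ 0.35  0.33 -0.05] 42.630013683517824 60.090327858924866
```

>>> step_arm(
  plan=[
    {"dx": 0,"dy": 0,"dz": 0,"ax": -0.0248,"ay": 0,"az": 0.0969,"gripper": 0},
    {"dx": 0.0003,"dy": 0,"dz": -0.0012,"ax": -0.0248,"ay": 0,"az": 0.0969,"gripper": 0},
    {"dx": 0.0004,"dy": 0,"dz": -0.0014,"ax": -0.0248,"ay": 0,"az": 0.0969,"gripper": 0},
    {"dx": 0.0004,"dy": 0,"dz": -0.0014,"ax": -0.0248,"ay": 0,"az": 0.0969,"gripper": 0},
  ],
)

```text
clock: 16.3
eef_pos: [593.8, -32.5, 160.3]
tool_rot: [2.873, 0.114, 2.626]
force: [3.4, -0.9, -5.5]
width: 42.9
gripper_force: 61.4
```

```bash
python3 c.py
```

```text
16.3 [593.8 -32.5 160.3] [ 0.03  0.61  0.14  1.96 -0.69  0.46  1.81] axis in tool [-0.251 -0.007  0.968]
to grip [0.0024 0.001  0.0037] force tool [-2.8 -0.7  5.9] torque tool [ 0.72 -0.45 -0.47] 42.878707434700836 61.40195846557617
```

>>> step_arm(
  plan=[
    {"dx": 0,"dy": 0,"dz": 0,"ax": 0.0248,"ay": 0,"az": -0.0969,"gripper": 0},
    {"dx": 0.0004,"dy": 0,"dz": -0.0014,"ax": 0.0248,"ay": 0,"az": -0.0969,"gripper": 0},
    {"dx": 0.0004,"dy": 0,"dz": -0.0014,"ax": 0.0248,"ay": 0,"az": -0.0969,"gripper": 0},
    {"dx": 0.0004,"dy": 0,"dz": -0.0014,"ax": 0.0248,"ay": 0,"az": -0.0969,"gripper": 0},
    {"dx": 0.0004,"dy": 0,"dz": -0.0014,"ax": 0.0248,"ay": 0,"az": -0.0969,"gripper": 0},
    {"dx": 0.0004,"dy": 0,"dz": -0.0014,"ax": 0.0248,"ay": 0,"az": -0.0969,"gripper": 0},
    {"dx": 0.0004,"dy": 0,"dz": -0.0014,"ax": 0.0248,"ay": 0,"az": -0.0969,"gripper": 0},
    {"dx": 0.0004,"dy": 0,"dz": -0.0014,"ax": 0.0248,"ay": 0,"az": -0.0969,"gripper": 0},
  ],
)

```text
clock: 17.3
eef_pos: [592.4, -31.7, 163.0]
tool_rot: [-2.886, 0.123, -2.429]
force: [3.9, -2.8, -6.7]
width: 42.6
gripper_force: 62.2
```

```bash
python3 c.py
```

```text
17.3 [592.4 -31.7 163. ] [-0.24  0.6   0.25  2.01 -0.06  0.29  2.27] axis in tool [-0.242 -0.006  0.97 ]
to grip [-0.0031  0.0032  0.0124] force tool [-0.3 -2.7  7.8] torque tool [0.19 0.09 0.48] 42.59984241740522 62.161442041397095
```

>>> step_arm(
  plan=[
    {"dx": 0,"dy": 0,"dz": 0,"ax": -0.0248,"ay": 0,"az": 0.0969,"gripper": 0},
    {"dx": 0.0004,"dy": 0,"dz": -0.0014,"ax": -0.0248,"ay": 0,"az": 0.0969,"gripper": 0},
    {"dx": 0.0004,"dy": 0,"dz": -0.0014,"ax": -0.0248,"ay": 0,"az": 0.0969,"gripper": 0},
    {"dx": 0.0004,"dy": 0,"dz": -0.0014,"ax": -0.0248,"ay": 0,"az": 0.0969,"gripper": 0},
    {"dx": 0.0004,"dy": 0,"dz": -0.0014,"ax": -0.0248,"ay": 0,"az": 0.0969,"gripper": 0},
    {"dx": 0.0004,"dy": 0,"dz": -0.0014,"ax": -0.0248,"ay": 0,"az": 0.0969,"gripper": 0},
    {"dx": 0.0004,"dy": 0,"dz": -0.0014,"ax": -0.0248,"ay": 0,"az": 0.0969,"gripper": 0},
    {"dx": 0.0004,"dy": 0,"dz": -0.0014,"ax": -0.0248,"ay": 0,"az": 0.0969,"gripper": 0},
    {"dx": 0,"dy": 0,"dz": 0,"ax": 0.0248,"ay": 0,"az": -0.0969,"gripper": 0},
    {"dx": 0.0004,"dy": 0,"dz": -0.0014,"ax": 0.0248,"ay": 0,"az": -0.0969,"gripper": 0},
    {"dx": 0.0004,"dy": 0,"dz": -0.0014,"ax": 0.0248,"ay": 0,"az": -0.0969,"gripper": 0},
    {"dx": 0.0004,"dy": 0,"dz": -0.0014,"ax": 0.0248,"ay": 0,"az": -0.0969,"gripper": 0},
    {"dx": 0.0004,"dy": 0,"dz": -0.0014,"ax": 0.0248,"ay": 0,"az": -0.0969,"gripper": 0},
    {"dx": 0.0004,"dy": 0,"dz": -0.0014,"ax": 0.0248,"ay": 0,"az": -0.0969,"gripper": 0},
    {"dx": 0.0004,"dy": 0,"dz": -0.0014,"ax": 0.0248,"ay": 0,"az": -0.0969,"gripper": 0},
  ],
)

```text
clock: 19.18
eef_pos: [590.1, -32.1, 168.1]
tool_rot: [-2.945, 0.158, -2.579]
force: [3.1, -2.8, -6.4]
width: 43.1
gripper_force: 63.8
```

```bash
python3 c.py
```

```text
19.18 [590.1 -32.1 168.1] [-0.2   0.59  0.24  1.99 -0.13  0.34  2.21] axis in tool [-0.242 -0.007  0.97 ]
to grip [-0.0072  0.0032  0.0306] force tool [-0.1 -2.7  7.2] torque tool [ 0.31 -0.09  0.47] 43.13450326694362 63.77820611000061
```

>>> step_arm(
  plan=[
    {"dx": 0,"dy": 0,"dz": 0,"ax": -0.0248,"ay": 0,"az": 0.0969,"gripper": 0},
    {"dx": 0.0004,"dy": 0,"dz": -0.0015,"ax": -0.0248,"ay": 0,"az": 0.0969,"gripper": 0},
    {"dx": 0.0004,"dy": 0,"dz": -0.0015,"ax": -0.0248,"ay": 0,"az": 0.0969,"gripper": 0},
    {"dx": 0.0004,"dy": 0,"dz": -0.0015,"ax": -0.0248,"ay": 0,"az": 0.0969,"gripper": 0},
    {"dx": 0.0004,"dy": 0,"dz": -0.0015,"ax": -0.0248,"ay": 0,"az": 0.0969,"gripper": 0},
    {"dx": 0.0004,"dy": 0,"dz": -0.0015,"ax": -0.0248,"ay": 0,"az": 0.0969,"gripper": 0},
    {"dx": 0.0004,"dy": 0,"dz": -0.0015,"ax": -0.0248,"ay": 0,"az": 0.0969,"gripper": 0},
    {"dx": 0,"dy": 0,"dz": 0,"ax": 0.0248,"ay": 0,"az": -0.0969,"gripper": 0},
    {"dx": 0.0004,"dy": 0,"dz": -0.0015,"ax": 0.0248,"ay": 0,"az": -0.0969,"gripper": 0},
    {"dx": 0.0004,"dy": 0,"dz": -0.0015,"ax": 0.0248,"ay": 0,"az": -0.0969,"gripper": 0},
    {"dx": 0.0004,"dy": 0,"dz": -0.0015,"ax": 0.0248,"ay": 0,"az": -0.0969,"gripper": 0},
    {"dx": 0.0004,"dy": 0,"dz": -0.0015,"ax": 0.0248,"ay": 0,"az": -0.0969,"gripper": 0},
    {"dx": 0.0004,"dy": 0,"dz": -0.0015,"ax": 0.0248,"ay": 0,"az": -0.0969,"gripper": 0},
    {"dx": 0.0004,"dy": 0,"dz": -0.0015,"ax": 0.0248,"ay": 0,"az": -0.0969,"gripper": 0},
    {"dx": 0,"dy": 0,"dz": 0,"ax": -0.0248,"ay": 0,"az": 0.0969,"gripper": 0},
    {"dx": 0.0004,"dy": 0,"dz": -0.0015,"ax": -0.0248,"ay": 0,"az": 0.0969,"gripper": 0},
    {"dx": 0.0004,"dy": 0,"dz": -0.0015,"ax": -0.0248,"ay": 0,"az": 0.0969,"gripper": 0},
    {"dx": 0.0004,"dy": 0,"dz": -0.0015,"ax": -0.0248,"ay": 0,"az": 0.0969,"gripper": 0},
    {"dx": 0.0004,"dy": 0,"dz": -0.0015,"ax": -0.0248,"ay": 0,"az": 0.0969,"gripper": 0},
    {"dx": 0.0004,"dy": 0,"dz": -0.0015,"ax": -0.0248,"ay": 0,"az": 0.0969,"gripper": 0},
  ],
)

```text
clock: 21.68
eef_pos: [586.8, -33.0, 175.1]
tool_rot: [2.932, 0.151, 2.774]
force: [3.6, -1.2, -5.8]
width: 42.9
gripper_force: 65.4
```

```bash
python3 c.py
```

```text
21.68 [586.8 -33.  175.1] [-0.02  0.58  0.17  1.96 -0.59  0.48  1.85] axis in tool [-0.25  -0.008  0.968]
to grip [-0.0116  0.0008  0.0564] force tool [-2.9 -1.1  6.2] torque tool [ 0.59 -0.51 -0.25] 42.87393143334324 65.38753151893616
```

>>> step_arm(
  plan=[
    {"dx": 0,"dy": 0,"dz": 0,"ax": 0.0248,"ay": 0,"az": -0.0969,"gripper": 0},
    {"dx": 0.0004,"dy": 0,"dz": -0.0015,"ax": 0.0248,"ay": 0,"az": -0.0969,"gripper": 0},
    {"dx": 0.0004,"dy": 0,"dz": -0.0015,"ax": 0.0248,"ay": 0,"az": -0.0969,"gripper": 0},
    {"dx": 0.0004,"dy": 0,"dz": -0.0015,"ax": 0.0248,"ay": 0,"az": -0.0969,"gripper": 0},
    {"dx": 0.0004,"dy": 0,"dz": -0.0015,"ax": 0.0248,"ay": 0,"az": -0.0969,"gripper": 0},
    {"dx": 0.0004,"dy": 0,"dz": -0.0015,"ax": 0.0248,"ay": 0,"az": -0.0969,"gripper": 0},
    {"dx": 0.0004,"dy": 0,"dz": -0.0015,"ax": 0.0248,"ay": 0,"az": -0.0969,"gripper": 0},
    {"dx": 0,"dy": 0,"dz": 0,"ax": -0.0248,"ay": 0,"az": 0.0969,"gripper": 0},
    {"dx": 0.0004,"dy": 0,"dz": -0.0015,"ax": -0.0248,"ay": 0,"az": 0.0969,"gripper": 0},
    {"dx": 0.0004,"dy": 0,"dz": -0.0015,"ax": -0.0248,"ay": 0,"az": 0.0969,"gripper": 0},
    {"dx": 0.0004,"dy": 0,"dz": -0.0015,"ax": -0.0248,"ay": 0,"az": 0.0969,"gripper": 0},
    {"dx": 0.0004,"dy": 0,"dz": -0.0015,"ax": -0.0248,"ay": 0,"az": 0.0969,"gripper": 0},
  ],
)

```text
clock: 23.18
eef_pos: [584.0, -32.8, 179.7]
tool_rot: [3.061, 0.194, 3.079]
force: [1.2, -1.3, -1.0]
width: 42.5
gripper_force: 66.4
```

```bash
python3 c.py
```

```text
23.18 [584.  -32.8 179.7] [-0.08  0.57  0.2   1.96 -0.43  0.47  1.96] axis in tool [-0.248 -0.009  0.969]
to grip [-0.0182  0.0008  0.073 ] force tool [-1.1 -1.3  1.1] torque tool [ 0.34  0.1  -0.  ] 42.52409378545158 66.41178488731384
```

It's free: torque and pull have dropped to about zero. Drawing it out along the axis.

>>> step_arm(
  plan=[
    {"dx": 0.0012,"dy": 0,"dz": -0.005,"ax": 0,"ay": 0,"az": 0,"gripper": 0},
    {"dx": 0.0025,"dy": 0,"dz": -0.0097,"ax": 0,"ay": 0,"az": 0,"gripper": 0},
    {"dx": 0.0037,"dy": 0,"dz": -0.0145,"ax": 0,"ay": 0,"az": 0,"gripper": 0},
    {"dx": 0.005,"dy": 0,"dz": -0.0194,"ax": 0,"ay": 0,"az": 0,"gripper": 0},
    {"dx": 0.0075,"dy": 0,"dz": -0.029,"ax": 0,"ay": 0,"az": 0,"gripper": 0},
    {"dx": 0.0075,"dy": 0,"dz": -0.029,"ax": 0,"ay": 0,"az": 0,"gripper": 0},
    {"dx": 0.0075,"dy": 0,"dz": -0.029,"ax": 0,"ay": 0,"az": 0,"gripper": 0},
    {"dx": 0,"dy": 0,"dz": -0.1,"ax": 0,"ay": 0,"az": 0,"gripper": 0},
    {"dx": 0,"dy": 0,"dz": 0,"ax": 0,"ay": 0,"az": 0,"gripper": 0},
    {"dx": 0,"dy": 0,"dz": 0,"ax": 0,"ay": 0,"az": 0,"gripper": 0},
  ],
)

```text
clock: 24.42
eef_pos: [559.3, -36.4, 246.5]
tool_rot: [3.063, 0.193, 3.085]
force: [0.8, 0.5, -1.3]
width: 42.6
gripper_force: 66.0
```

```bash
python3 c.py
python3 - <<'E'
from h import *
from cell import ctrl
d=ctrl.get_image("scene"); np.savez("s2.npz",**d); s,w=wrist("w5")
a=cv2.resize(d["color"][130:270,170:350],(540,420)); b=cv2.resize(w["color"],(0,0),fx=.45,fy=.45)
cv2.imwrite("pics/m5.png",np.hstack([a,np.pad(b,((0,420-b.shape[0]),(0,0),(0,0)))])[:,:,::-1])
E
```

```text
24.43 [559.3 -36.4 246.5] [-0.13  0.44  0.27  1.95 -0.36  0.6   1.91] axis in tool [-0.249 -0.01   0.968]
to grip [-0.0556 -0.001   0.3079] force tool [-0.5  0.4  1.5] torque tool [ 0.04  0.24 -0.01] 42.62222741522363 65.98076105117798
```

View pics/m5.png

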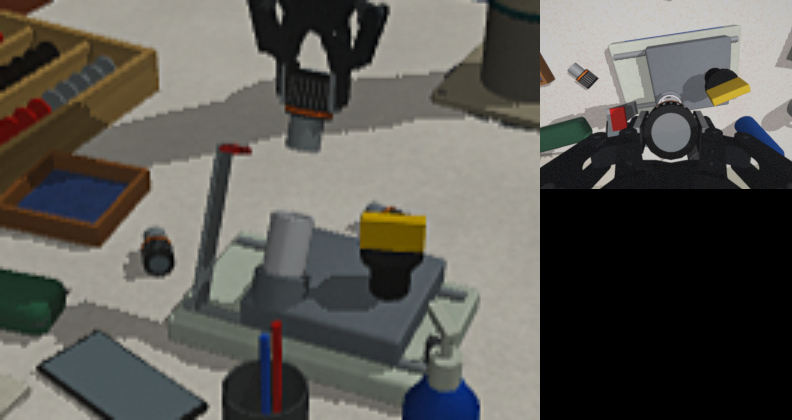

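The eyepiece is out and held, with its steel plug visible at (303,135) in the left part; the tube at (290,245) is empty and seated. Working out how far to turn it upright, and refining the tray.

Run:
```python
from h import *
from cell import ctrl
s=ctrl.read_state(); R=Ro.from_euler("xyz",s["tool_rot"]).as_matrix()
n=np.array([-.248,-.008,.969]); n/=np.linalg.norm(n); down=R.T@[0,0,-1]
c=np.cross(n,down); rv=c/np.linalg.norm(c)*np.arcsin(np.linalg.norm(c)); print("turn units",np.round(rv/(np.pi/2),4))
R2=R@Ro.from_rotvec(rv).as_matrix(); print("after",np.round(R2@n,3)); print("up 50 in tool now",np.round(R.T@[0,0,50]/300,4))
d=load("top"); P=cloud(d); roi=np.zeros((420,560),bool); roi[190:275,390:470]=1
k=roi&(P[...,2]>22)&(P[...,2]<34); w=P[k][:,:2].astype(np.float32); print("tray rim",k.sum(),cv2.minAreaRect(w),np.median(w,0),np.percentile(w,[2,98],axis=0))
```

```text
turn units [0.0439 0.2813 0.0136]
after [-0. -0. -1.]
up 50 in tool now [-0.0318  0.0128 -0.1631]
tray rim 778 ((537.7169799804688, -360.305908203125), (204.3080596923828, 155.52020263671875), 0.013849006965756416) [ 537.5156  -398.01642] [[ 449.96966614 -436.72335754]
 [ 617.94212402 -286.07923401]]
```

>>> step_arm(
  plan=[
    {"dx": -0.032,"dy": 0.013,"dz": -0.163,"ax": 0,"ay": 0,"az": 0,"gripper": 0},
    {"dx": 0,"dy": 0,"dz": 0,"ax": 0.0146,"ay": 0.0938,"az": 0.0045,"gripper": 0},
    {"dx": 0,"dy": 0,"dz": 0,"ax": 0.0146,"ay": 0.0938,"az": 0.0045,"gripper": 0},
    {"dx": 0,"dy": 0,"dz": 0,"ax": 0.0146,"ay": 0.0938,"az": 0.0045,"gripper": 0},
    {"dx": 0,"dy": 0,"dz": 0,"ax": 0,"ay": 0,"az": 0,"gripper": 0},
    {"dx": 0,"dy": 0,"dz": 0,"ax": 0,"ay": 0,"az": 0,"gripper": 0},
  ],
)

```text
clock: 25.28
eef_pos: [558.9, -36.9, 296.0]
tool_rot: [3.133, -0.249, 3.082]
force: [-1.0, -1.2, -1.1]
width: 42.9
gripper_force: 66.2
```

```bash
cat > t.py <<'E'
from h import *
from cell import ctrl
import sys
s=ctrl.read_state(); R=Ro.from_euler("xyz",s["tool_rot"]).as_matrix()
n=np.array([-.248,-.008,.969]); n/=np.linalg.norm(n); O=s["eef_pos"]+R@(np.array([0,0,3])+56*n)
print("axis",np.round(R@n,3),"plug end",np.round(O,1),np.round(s["qpos"],2),np.round(s["eef_pos"],1))
T=np.array(eval(sys.argv[1])); print("shift",np.round(R.T@(T-O)/300,4), "down10",np.round(R.T@[0,0,-10]/300,4))
E
python3 t.py [540,-361,180]
```

```text
axis [ 0.002  0.    -1.   ] plug end [558.2 -36.9 237.1] [-0.19  0.61  0.36  1.51 -0.2   1.31  1.73] [558.9 -36.9 296. ]
shift [-0.0507 -1.0837  0.1744] down10 [-0.0082 -0.0003  0.0323]
```

>>> step_arm(
  plan=[
    {"dx": -0.001,"dy": -0.08,"dz": -0.001,"ax": 0,"ay": 0,"az": 0,"gripper": 0},
    {"dx": -0.001,"dy": -0.15,"dz": -0.001,"ax": 0,"ay": 0,"az": 0,"gripper": 0},
    {"dx": -0.001,"dy": -0.16,"dz": -0.001,"ax": 0,"ay": 0,"az": 0,"gripper": 0},
    {"dx": -0.001,"dy": -0.16,"dz": -0.001,"ax": 0,"ay": 0,"az": 0,"gripper": 0},
    {"dx": 0,"dy": -0.16,"dz": -0.001,"ax": 0,"ay": 0,"az": 0,"gripper": 0},
    {"dx": 0,"dy": -0.16,"dz": -0.001,"ax": 0,"ay": 0,"az": 0,"gripper": 0},
    {"dx": 0,"dy": -0.13,"dz": -0.001,"ax": 0,"ay": 0,"az": 0,"gripper": 0},
    {"dx": 0,"dy": -0.082,"dz": 0,"ax": 0,"ay": 0,"az": 0,"gripper": 0},
    {"dx": 0,"dy": 0,"dz": 0,"ax": 0,"ay": 0,"az": 0,"gripper": 0},
    {"dx": 0,"dy": 0,"dz": 0,"ax": 0,"ay": 0,"az": 0,"gripper": 0},
  ],
)

```text
clock: 26.52
eef_pos: [540.9, -360.4, 296.3]
tool_rot: [3.132, -0.248, 3.082]
force: [0.9, 0.3, -0.8]
width: 42.2
gripper_force: 66.2
```

```bash
python3 - <<'E'
from h import *
from cell import ctrl
s,d=wrist("w6"); m=mask(d,(100,100,20),(128,255,255)); c=max(cv2.findContours(m,0,2)[0],key=cv2.contourArea)[:,0]
P=cloud(d); v,u=np.nonzero(m); p=P[v,u]; k=(p[:,2]>-3)&(p[:,2]<14); print(k.sum(),np.round(np.percentile(p[k],[1,50,99],axis=0),1))
print(cv2.minAreaRect(ray(d,c,5)[:,:2].astype(np.float32)))
# tilt and position of the held eyepiece from the scene camera: steel plug and head
e=ctrl.get_image("scene"); np.savez("s3.npz",**e)
T=np.linalg.inv(e["T"]); q=T@np.r_[s["eef_pos"],1]; u,v=int(e["fx"]*q[0]/q[2]+e["cx"]),int(e["fy"]*q[1]/q[2]+e["cy"]); print(u,v)
cv2.imwrite("pics/s3c.png",np.hstack([cv2.resize(e["color"][v-40:v+90,u-50:u+50],(400,520)),cv2.resize(d["color"],(400,300))if 0 else np.pad(cv2.resize(d["color"],(400,300)),((0,220),(0,0),(0,0)))])[:,:,::-1])
E
python3 t.py [540,-361,12]
```

```text
5047 [[ 475.6 -416.5    3.5]
 [ 512.3 -351.7    5.4]
 [ 562.2 -298.     7.3]]
((530.9071044921875, -356.85107421875), (103.81551361083984, 114.79109954833984), 9.057125091552734)
182 116
axis [ 0.002  0.001 -1.   ] plug end [ 541.1 -359.3  237.3] [ 0.3   0.75  0.4   1.25 -0.14  1.41  2.18] [ 541.7 -359.4  296.2]
shift [-0.1814 -0.0127  0.7286] down10 [-0.0082 -0.0003  0.0323]
```

View pics/s3c.png

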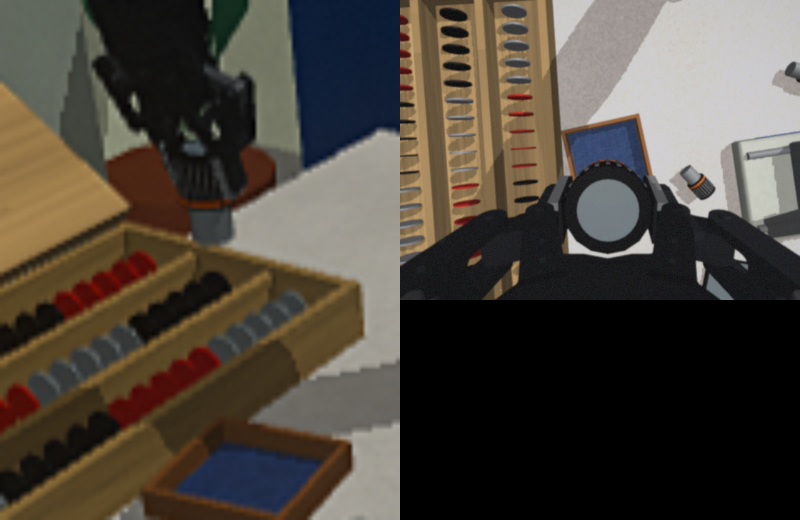

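It hangs upright above the tray, with the head at (608,210) over the blue floor in the right half, and the plug end is at about (541,-359) against a tray centre of about (541,-359). Descending.

>>> step_arm(
  plan=[
    {"dx": -0.0164,"dy": -0.0006,"dz": 0.0646,"ax": 0,"ay": 0,"az": 0,"gripper": 0},
    {"dx": -0.0328,"dy": -0.0012,"dz": 0.1292,"ax": 0,"ay": 0,"az": 0,"gripper": 0},
    {"dx": -0.0328,"dy": -0.0012,"dz": 0.1292,"ax": 0,"ay": 0,"az": 0,"gripper": 0},
    {"dx": -0.0328,"dy": -0.0012,"dz": 0.1292,"ax": 0,"ay": 0,"az": 0,"gripper": 0},
    {"dx": -0.0328,"dy": -0.0012,"dz": 0.1292,"ax": 0,"ay": 0,"az": 0,"gripper": 0},
    {"dx": -0.0164,"dy": -0.0006,"dz": 0.0646,"ax": 0,"ay": 0,"az": 0,"gripper": 0},
    {"dx": -0.0098,"dy": 0,"dz": 0.0388,"ax": 0,"ay": 0,"az": 0,"gripper": 0},
    {"dx": -0.0041,"dy": 0,"dz": 0.0162,"ax": 0,"ay": 0,"az": 0,"gripper": 0},
    {"dx": 0,"dy": 0,"dz": 0,"ax": 0,"ay": 0,"az": 0,"gripper": 0},
    {"dx": 0,"dy": 0,"dz": 0,"ax": 0,"ay": 0,"az": 0,"gripper": 0},
  ],
)

```text
clock: 27.88
eef_pos: [541.8, -361.2, 79.9]
tool_rot: [3.134, -0.247, 3.082]
force: [-1.1, -0.0, -0.3]
width: 42.7
gripper_force: 66.2
```

```bash
python3 t.py [541,-359,5]
```

```text
axis [ 0.003 -0.001 -1.   ] plug end [ 541.2 -361.2   21. ] [ 0.32  0.97  0.34  1.42 -0.2   1.02  2.19] [ 541.8 -361.2   79.9]
shift [-0.0119  0.0069  0.0522] down10 [-0.0082 -0.0002  0.0323]
```

>>> step_arm(
  plan=[
    {"dx": -0.0041,"dy": 0,"dz": 0.0162,"ax": 0,"ay": 0,"az": 0,"gripper": 0},
    {"dx": -0.0041,"dy": 0,"dz": 0.0162,"ax": 0,"ay": 0,"az": 0,"gripper": 0},
    {"dx": -0.0016,"dy": 0,"dz": 0.0065,"ax": 0,"ay": 0,"az": 0,"gripper": 0},
    {"dx": -0.0008,"dy": 0,"dz": 0.0032,"ax": 0,"ay": 0,"az": 0,"gripper": 0},
    {"dx": 0,"dy": 0,"dz": 0,"ax": 0,"ay": 0,"az": 0,"gripper": 0},
  ],
)

```text
clock: 28.5
eef_pos: [541.2, -360.6, 65.8]
tool_rot: [3.133, -0.249, 3.082]
force: [0.1, 0.2, -0.9]
width: 42.5
gripper_force: 66.3
```

>>> step_arm(
  plan=[
    {"dx": -0.0008,"dy": 0,"dz": 0.0032,"ax": 0,"ay": 0,"az": 0,"gripper": 0},
    {"dx": -0.0008,"dy": 0,"dz": 0.0032,"ax": 0,"ay": 0,"az": 0,"gripper": 0},
    {"dx": 0,"dy": 0,"dz": 0,"ax": 0,"ay": 0,"az": 0,"gripper": 0},
  ],
)

```text
clock: 28.88
eef_pos: [541.4, -360.8, 65.5]
tool_rot: [3.133, -0.249, 3.082]
force: [-0.9, 1.1, 7.9]
width: 42.8
gripper_force: 67.2
```

Contact at 8 N. Releasing and rising.

>>> step_arm(
  plan=[
    {"dx": 0,"dy": 0,"dz": 0,"ax": 0,"ay": 0,"az": 0,"gripper": 0.56},
    {"dx": 0,"dy": 0,"dz": 0,"ax": 0,"ay": 0,"az": 0,"gripper": 0.65},
    {"dx": 0,"dy": 0,"dz": 0,"ax": 0,"ay": 0,"az": 0,"gripper": 0.75},
    {"dx": 0,"dy": 0,"dz": 0,"ax": 0,"ay": 0,"az": 0,"gripper": 0.75},
    {"dx": 0.0082,"dy": 0,"dz": -0.0323,"ax": 0,"ay": 0,"az": 0,"gripper": 0.75},
    {"dx": 0.0164,"dy": 0,"dz": -0.0646,"ax": 0,"ay": 0,"az": 0,"gripper": 0.75},
    {"dx": 0.0328,"dy": 0,"dz": -0.1292,"ax": 0,"ay": 0,"az": 0,"gripper": 0.75},
    {"dx": 0.0328,"dy": 0,"dz": -0.1292,"ax": 0,"ay": 0,"az": 0,"gripper": 0.75},
    {"dx": 0.0328,"dy": 0,"dz": -0.1292,"ax": 0,"ay": 0,"az": 0,"gripper": 0.75},
    {"dx": 0,"dy": 0,"dz": 0,"ax": 0,"ay": 0,"az": 0,"gripper": 0.75},
    {"dx": 0,"dy": 0,"dz": 0,"ax": 0,"ay": 0,"az": 0,"gripper": 0.75},
  ],
)

```text
clock: 30.25
eef_pos: [541.2, -361.7, 214.5]
tool_rot: [3.133, -0.248, 3.082]
force: [-1.2, 0.2, -1.0]
width: 63.9
gripper_force: 0.0
```

Run:
```python
from h import *
from cell import ctrl
s,d=wrist("w7"); e=ctrl.get_image("scene")
cv2.imwrite("pics/end.png",np.hstack([cv2.resize(e["color"][130:270,150:350],(400,280)),cv2.resize(d["color"],(373,280))])[:,:,::-1])
P=cloud(d); z=P[...,2]; k=(z>70)&(z<84)&(np.hypot(P[...,0]-541,P[...,1]+360)<40); p=P[k]; print(k.sum(),np.round(p.mean(0),1),np.round(p.std(0),1)); n=np.linalg.svd(p-p.mean(0))[2][2]; print(n)
```

```text
2472 [ 539.3 -360.4   78.4] [10.9 10.9  1.1]
[-0.01120586  0.00177153  0.99993564]
```

View pics/end.png

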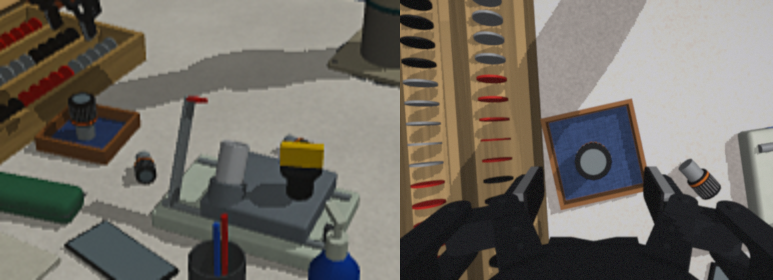

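The eyepiece stands upright mid-tray, at (82,115) on the left and (594,160) on the right. Its top is at z 78.4 (5 + 73) with a tilt of 0.01 rad, and the carriage is still at the far stop. Handing in.

```bash
python3 -c "
from cell import ctrl
print(ctrl.finish_job())"
```

```text
the job is handed in; nothing more can be done
None
```

The job is handed in: the eyepiece came out of the tube by twisting and stands upright near the middle of the tray, tilted about 0.01 rad, with the carriage at its far stop; the hand-in returned no verdict.

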